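# Shut the drying box and run its hold-to-run timer

### The arm

A 7-joint arm with a two-finger parallel gripper is mounted at the origin on the work surface; the furniture and walls round the work are solid. World frame = base frame: x ahead of the robot, y to its left, z up, the work surface at z = 0. Lengths are in m, angles in rad, forces in N, time in s.
With the tool pointing down it reaches from about 0.425 to 1.025 m from the base axis. Payload 9.4 kg.
Tool frame: the origin (TCP) lies between the finger pads; the fingertips stand manip.tcp_to_tips ahead of it and the grasp point (between the pads) lies 2 mm behind it (manip.tcp_to_tips is the distance from the TCP to the fingertips, in m); z points along the fingers, y is the line along which they close (so a half turn about z gives the same grasp; the last joint's range is limited). The gripper opens to 85 mm and grips with 20 to 120 N. Pads are 22 mm wide; open, the fingers measure 114 mm over their backs; the gripper's body (76 mm by 85 mm) begins 54 mm behind the grasp point. The pads swing forward as they close: fully open they stand 13 mm farther back than shut.
Start: joints at [-1.37, 0.599, -0.003, 1.599, 0.002, 0.943, -0.08], TCP at [0.199, 0.697, 0.248] pointing down, gripper open.
Joint ranges: [-2.57, 2.57], [-0.35, 1.97], [-1.29, 1.29], [0.11, 2.56], [-1.05, 4.19], [0.11, 1.86], [-2.63, 2.63]. Speed limits (rad/s): [2.22, 2.22, 3.01, 3.01, 3.14, 3.14, 3.14].

### API

Orientations are given as a 3x3 rotation matrix whose columns are the frame's x, y, z axes.
In Python, from cell import telemetry, cams, job, finder, manip gives the robot as it stands. The module is installed in compiled form; this text tells all that it offers.
- The arm moves only by the tool apply_moves, never from a script. Its argument "deltas" is a list of rows, each an object of numbers: "x", "y", "z": the shift along the tool's x, y, z in mm; "ax", "ay", "az": the turn, a rotation vector about the tool's x, y, z in rad; "claw": the closure, from 0 (fully open) to 1 (shut). In form: [{"x": .., "y": .., "z": .., "ax": .., "ay": .., "az": .., "claw": ..}, ...]. A call has 1 to 12 rows; each row shifts and turns the commanded pose from where the row before left it, along the tool's axes as they then stand; what a row does not reach is not made up. A row lasts 1/10 s, in which the tool goes at most 50 mm and 8.59 degrees, less where a joint would pass 70% of its speed; a pose out of reach is approached as far as the arm can. A call with a gripper value outside its range is refused whole. The fingers move at their own pace and stop on an object; "squeeze" is the grip in N (left out, the last holds). Time passes only in rows, so rows that do not move let the fingers close. It gives the time, the measured TCP pose, the force, the opening and the grip force at its end, in the units of the state.
- telemetry.get_state(): the state, without advancing time (a new reading comes with each control period).
- cams.camera(name): name is "side" or "top"; returns a dict with "image" (400x640x3 uint8, red, green, blue), "K" (3x3 intrinsics, pixels), "view" (4x4, takes a point from world to camera coordinates). Camera axes: x right, y down, z forward; pixel columns grow to the right and rows downward; lengths in m; the calibration is good to about 2 mm. A picture is of the moment at which its call begins. There is no depth.
- job.finish_job(): hands the job in; it is judged then, once.
Trained networks look in the newest picture that a camera, given by its name, has taken for a name from the list of things; names that differ only in an ending like _2 or _b are one class to them, and where a whole thing is asked for, a point or a joint stands for the part that bears it (a point fixed in the world has none). Each returns a list of dicts, best first, with "score" (0 to 1); they miss things now and then, are a little off and sometimes report something else, mostly with a low value. They report only what shows in the picture. A call takes as long as a camera call.
- finder.find_in(camera, target): "at" ([x, y, z] in m, in the coordinates of the camera as it stood for that picture, good to about 4 mm: the middle of the surface that is visible of it).
- finder.masks_of(camera, target): "pixels" (400x640 bool, what is visible of it).
The state is a dict: "time_s": time; "joint_pos": joint angles; "qd": joint speeds; "joint_efforts": joint torques, N m; "position": TCP position; "orientation": TCP orientation; "ft_force": force on the tool from outside, world axes, zero at the start; "torque": the same for the moment, N m; "gripper_width": finger opening in m; "finger_force": force on a finger pad.
Only numpy, scipy, OpenCV 4.12 (cv2) and the standard library are available. Lean on these libraries where they do the work, as an engineer would, in place of code of your own. Each camera call takes 0.05 s, during which the arm holds its last target. There are 200 camera calls.

### The job

A freshly painted boxcar stands in the open drying box. Fold the box's two top flaps fully shut, the short flap first and then the long flap over it, and only then turn the timer's spring-return dial clockwise past its first two clicks to the third, not on to the fourth. The dial springs back when let go, so finish still gripping it and holding it at the third click; leave the boxcar and the other things where they stand.

Things in the scene. Friction and masses are not known exactly. Their poses are not given: they have to be found in the camera images.
- drying_box: Open-topped grey metal box, fixed on a plywood board (top 22 mm above the table), 210 mm long (its x axis) by 130 mm wide (its y axis), walls 5 mm, rim 76 mm above its underside. Origin: centre of its underside. A flap is hinged along each long wall: the short one at y = -65 mm, the long one at y = +65 mm. Black vent slots in its sides.
- short_flap (a joint): Opening angle of the short flap (204 mm along the box's x by 50 mm from hinge to free edge, 4 mm thick, 50 g): 0 = shut, lying level over the box; 1.57 = upright; 2.1 = its stop, leaning outward. Starts open between 1.5 and 2.0. A stiff friction hinge (0.04 N m) lets it stay at any angle; about 1 N at its edge moves it, so it must be pushed over from outside and then pressed down until shut.
- short_flap_edge (a point): Middle of the short flap's free edge, 50 mm from its hinge line.
- short_flap_hinge (a point): Middle of the short flap's hinge line, 80 mm above the box's underside, at y = -65 mm of the box; the flap runs from here to the box's +y when shut.
- long_flap (a joint): Opening angle of the long flap (204 mm by 88 mm from hinge to free edge, 4 mm thick, 50 g): 0 = shut, lying level and overlapping the short flap by 8 mm; 1.57 = upright; 2.1 = its stop, leaning outward. Starts open between 1.5 and 2.0. Same stiff friction hinge.
- long_flap_edge (a point): Middle of the long flap's free edge, 88 mm from its hinge line.
- long_flap_hinge (a point): Middle of the long flap's hinge line, 87 mm above the box's underside, at y = +65 mm of the box; the flap runs from here to the box's -y when shut.
- timer: Grey timer block, 110 x 110 mm, 50 mm high, fixed on the same board, the dial in the middle of its top (round base 58 mm across, its top 59 mm above the block's underside, with a grip bar on it). Origin: centre of its underside. A white scale on its top, on the far side of the dial: a dot at rest, then one, two, three and four short bars at the four clicks, clockwise.
- dial (a joint): Angle of the dial, clockwise seen from above: 0 = rest (where it starts), clicks at 0.4, 0.8, 1.2 (the third) and 1.6 rad; stop at 1.62. A spring of about 0.05 N m at rest and 0.12 N m at the third click, plus up to 0.05 N m between clicks, always turns it back to 0 when let go.
- dial_grip (a point): Point on the dial's vertical axis at the height to grip, 73 mm above the timer's underside. The grip is an upright black bar 46 mm long (this point's x, towards the white-lined pointer end), 12 mm thick (y), 28 mm high (from 59 to 86 mm), turning with the dial; grip it across its thickness from above. One grasp can turn it all the way. At rest x is 0.6 rad anticlockwise of the timer's x.
- wagon: Model boxcar, 169 x 38 x 54 mm, about 115 g, standing lengthwise on the floor of the drying box, below the rim. Origin: centre of its underside. To be left alone.
- jar: Small grey paint jar, 33 mm across, 36 mm high, near the far end of the drying box. Bystander.
- tree: Model tree, 53 x 44 x 77 mm, on the far side of the timer. Bystander.
- white_bar: White block, 30 x 52 x 18 mm, near the near end of the drying box. Bystander.
- rock: Plaster rock, 43 x 79 x 27 mm, on the near side of the timer. Bystander.

How it is judged:
By the outcome, as a careful person would: the job done as asked, in the order asked, and still so for the second after the job is handed in, while the arm keeps its last pose, push and grip.
It also fails if it takes over 58 s, if anything falls off the work surface, if the arm or the gripper's body presses on something with over 40 N, if the wrist force passes 120 N, or if a joint passes its speed limit or range.

## Working session

There is one attempt and no reset: what is moved stays moved. The work goes in short steps, Python scripts to look and compute and a tool call to move; the robot and the scene stay as the last step left them, time stands still between calls to the robot, and variables do not carry over. Pictures are saved under pics/ and viewed, at most 10 in all, crops included, and the job is handed in when it is done.

Besides the shell and the picture viewer there is one more tool, called after ">>>" in YAML: its name, and indented under it one key for each argument. apply_moves: Moves the arm, as the interface text tells. Its arguments: {"type":"object","properties":{"deltas":{"type":"array"},"squeeze":{"type":"number"}},"required":["deltas"]}

```bash
mkdir -p pics; cat > h.py <<'E'
import numpy as np, cv2
from cell import telemetry, cams, job, finder, manip
def snap(n,fn=None):
    c=cams.camera(n)
    if fn: cv2.imwrite('pics/'+fn,cv2.cvtColor(c['image'],cv2.COLOR_RGB2BGR))
    return c
def w(c,p): return (np.linalg.inv(c['view'])@np.r_[p,1])[:3]
def proj(c,P):
    P=np.atleast_2d(P); q=(c['view'][:3,:3]@P.T).T+c['view'][:3,3]; q=(c['K']@q.T).T; return q[:,:2]/q[:,2:]
def plane(c,uv,z):
    V=np.linalg.inv(c['view']); d=V[:3,:3]@np.linalg.inv(c['K'])@np.r_[uv,1]; o=V[:3,3]; return o+d*(z-o[2])/d[2]
E
python3 - <<'E'
from h import *
np.set_printoptions(precision=4,suppress=True)
s=telemetry.get_state(); print(s, manip.tcp_to_tips)
for n in('side','top'):
    c=snap(n,n+'0.png'); print(n,np.linalg.inv(c['view']),c['K'][0])
    for t in['drying_box','short_flap','long_flap','short_flap_edge','long_flap_edge','short_flap_hinge','long_flap_hinge','timer','dial','dial_grip','wagon','jar','tree','white_bar','rock']:
        print(t,[(round(r['score'],2),w(c,r['at'])) for r in finder.find_in(n,t)[:2]])
E
```

```text
{'time_s': 0.0, 'joint_pos': array([-1.3697,  0.6002, -0.0025,  1.6002,  0.0018,  0.9429, -0.0798]), 'qd': array([-0.0006, -0.0005,  0.0011, -0.0003, -0.0008, -0.    , -0.0005]), 'joint_efforts': array([  0.0008, -77.6461,   1.5649, -25.7988,   0.0123,   0.0096,
         0.    ]), 'position': array([0.1987, 0.6967, 0.2474]), 'orientation': array([[-0.9617,  0.2742, -0.0003],
       [ 0.2742,  0.9617, -0.0016],
       [-0.0001, -0.0016, -1.    ]]), 'ft_force': array([-0.7172, -0.3276, -0.2936]), 'torque': array([-0.0169, -0.015 , -0.0045]), 'finger_force': 0.0, 'gripper_width': 0.08534665409614402} 0.017
side [[-0.9956 -0.0705  0.0623  0.487 ]
 [-0.0935  0.6709 -0.7356  0.6296]
 [ 0.0101 -0.7382 -0.6746  0.6967]
 [ 0.      0.      0.      1.    ]] [389.1986   0.     325.3583]
drying_box [(0.86, array([0.5918, 0.2482, 0.0974]))]
short_flap [(0.85, array([0.5888, 0.122 , 0.1293]))]
long_flap [(0.71, array([0.5893, 0.2594, 0.1572])), (0.19, array([0.5897, 0.1221, 0.1296]))]
short_flap_edge [(0.79, array([0.5871, 0.1208, 0.1258])), (0.5, array([0.4215, 0.1685, 0.0396]))]
long_flap_edge [(
[... 1068 characters left out ...]
, array([0.5869, 0.1166, 0.1506])), (0.52, array([0.5844, 0.2337, 0.0634]))]
long_flap_hinge [(0.84, array([0.5794, 0.2607, 0.158 ])), (0.33, array([0.4224, 0.1619, 0.0381]))]
timer [(0.87, array([ 0.5718, -0.1722,  0.0736]))]
dial [(0.63, array([ 0.5758, -0.169 ,  0.0803]))]
dial_grip [(0.86, array([ 0.5807, -0.1732,  0.0787]))]
wagon [(0.87, array([0.5946, 0.1705, 0.0737]))]
jar [(0.48, array([0.7386, 0.2112, 0.0542])), (0.35, array([0.5845, 0.1208, 0.1507]))]
tree [(0.69, array([ 0.6934, -0.1709,  0.0833])), (0.65, array([0.5936, 0.1713, 0.0733]))]
white_bar [(0.83, array([0.4224, 0.165 , 0.0408]))]
rock [(0.93, array([ 0.4397, -0.1749,  0.0428])), (0.71, array([0.5799, 0.119 , 0.147 ]))]
```

View pics/side0.png

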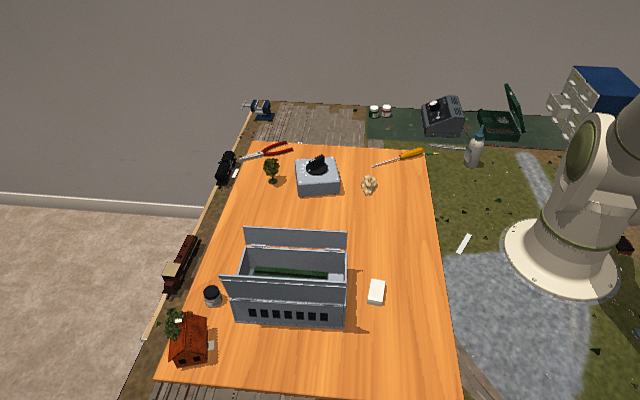

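View pics/top0.png

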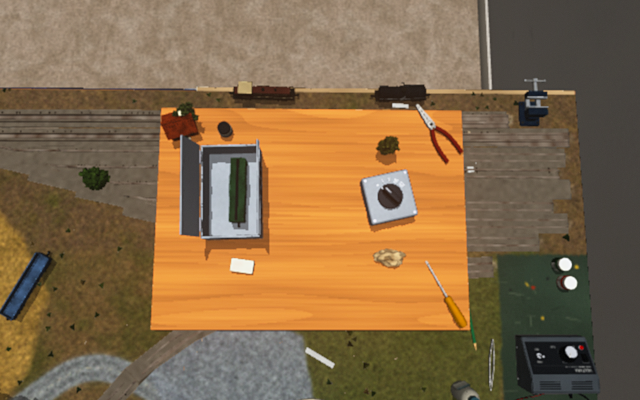

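Both views agree: the box (side ~290,285; top ~225,190) has its long axis near world x, with the long flap on +y (top 190,188) and the short one on −y (top 261,190). The timer is at top ~(390,197). Now an enlarged view.

```bash
python3 - <<'E'
from h import *
a=cv2.imread('pics/top0.png'); s=cv2.imread('pics/side0.png')
f=lambda im,x,y,w_,h_,k: cv2.resize(im[y:y+h_,x:x+w_],None,fx=k,fy=k,interpolation=cv2.INTER_CUBIC)
A=f(a,170,130,100,120,4); B=f(a,350,160,75,75,4); C=f(s,215,220,140,112,4)[:, :]
o=np.zeros((600,800,3),np.uint8); o[:480,:400]=A; o[:300,420:720]=B
cv2.imwrite('pics/crop1.png',o)
o=np.zeros((600,800,3),np.uint8); D=f(s,215,220,140,112,5); o[:560,:700]=D; cv2.imwrite('pics/crop2.png',o)
E
```

```text
(no output)
```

View pics/crop1.png

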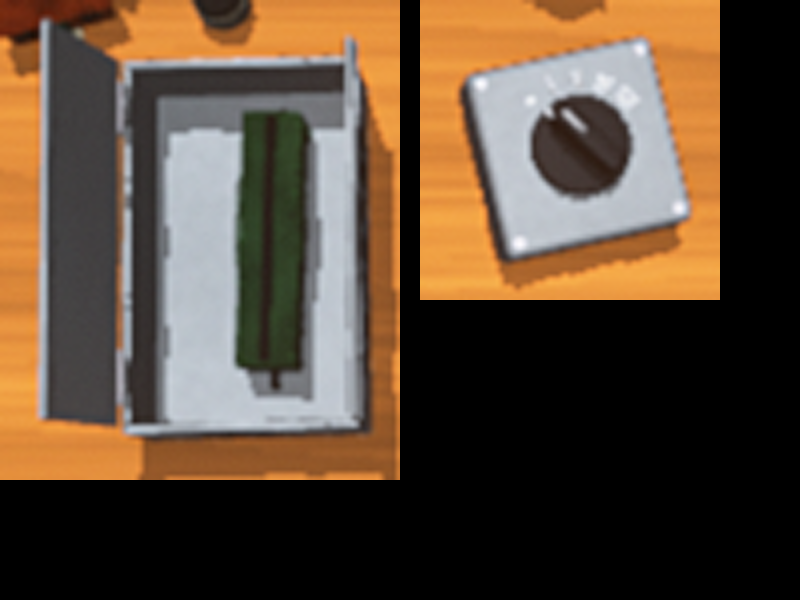

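View pics/crop2.png

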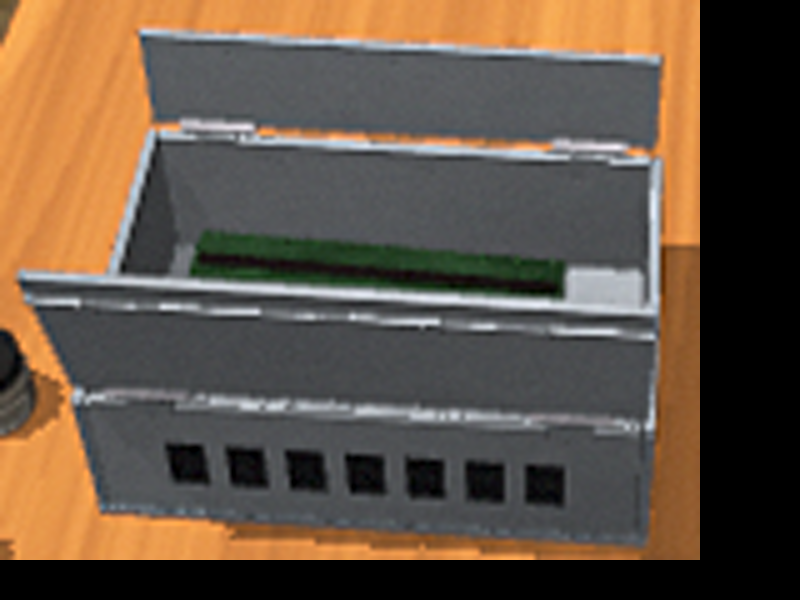

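```bash
cat > fit.py <<'E'
from h import *
from scipy.optimize import least_squares
np.set_printoptions(precision=4,suppress=True)
ct=snap('top'); cs=snap('side')
T=lambda x,y:(x/4+170-.4,y/4+130-.4); S=lambda x,y:(x/5+215-.4,y/5+220-.4)
def pts(p):
    x,y,yaw,a,b=p
    R=np.array([[np.cos(yaw),-np.sin(yaw),0],[np.sin(yaw),np.cos(yaw),0],[0,0,1]])
    W=lambda *v:R@np.array(v)+[x,y,.022]
    lo=lambda s,th=0:W(s*.102,.065-.088*np.cos(b),.087+.088*np.sin(b))
    sh=lambda s:W(s*.102,-.065+.05*np.cos(a),.08+.05*np.sin(a))
    return W,lo,sh
obs=[]
def res(p,det=False):
    W,lo,sh=pts(p)
    L=[(ct,W(-.105,-.065,.076),T(365,430)),(ct,W(-.105,.065,.076),T(127,433)),(ct,W(.105,.065,.076),T(122,63)),
     (ct,sh(1),T(350,38)),(ct,lo(1),T(45,20)),(ct,lo(-1),T(43,418)),
     (cs,W(.105,.065,0),S(103,512)),(cs,W(-.105,.065,0),S(645,545)),
     (cs,lo(1),S(22,285)),(cs,lo(-1),S(657,322)),(cs,sh(1),S(141,33)),(cs,sh(-1),S(660,60)),
     (cs,W(.105,-.065,.076),S(152,132)),(cs,W(-.105,-.065,.076),S(660,160))]
    r=np.array([proj(c,P)[0]-uv for c,P,uv in L])
    return r if det else r.ravel()
s=least_squares(res,[.59,.19,0,1.6,1.7],loss='soft_l1')
if __name__=='__main__':
    print(s.x); print(res(s.x,True))
    W,lo,sh=pts(s.x); print('edges',lo(0),sh(0))
    q=np.array([plane(ct,((x-420)/4+350-.4,y/4+160-.4),.072) for x,y in[(465,78),(645,40),(690,215),(508,258)]])
    print(q,q.mean(0)); d=q[0]-q[3]+q[1]-q[2]; print('yaw',np.arctan2(d[1],d[0]))
    print([plane(ct,((x-420)/4+350-.4,y/4+160-.4),z) for x,y,z in[(581,145,.081),(565,110,.108),(585,130,.108)]])
    print(telemetry.get_state()['time_s'])
E
python3 fit.py
```

```text
[0.587  0.1828 0.0325 1.5902 1.8035]
[[-0.5543 -0.5095]
 [-0.5511  0.4456]
 [ 0.9209 -0.6133]
 [-0.2991 -0.8408]
 [-0.7938 -0.1388]
 [-1.1333  0.5956]
 [-0.266   0.1765]
 [ 0.8768  0.2765]
 [-1.2021 -0.721 ]
 [ 1.0163 -0.8008]
 [-0.4678 -0.2506]
 [ 0.943  -0.2276]
 [-0.678  -1.2566]
 [ 1.1224 -1.3347]]
edges [0.5842 0.2681 0.1946] [0.5891 0.1169 0.152 ]
[[ 0.6184 -0.1112  0.072 ]
 [ 0.6413 -0.2155  0.072 ]
 [ 0.5398 -0.239   0.072 ]
 [ 0.5148 -0.1346  0.072 ]] [ 0.5786 -0.1751  0.072 ]
yaw 0.2251780359988355
[array([ 0.5786, -0.1757,  0.081 ]), array([ 0.5942, -0.1622,  0.108 ]), array([ 0.5831, -0.1732,  0.108 ])]
1.7
```

The crops show both flaps and the dial clearly: the fit gives box (0.587, 0.183), yaw 0.03, short flap 1.59, long flap 1.80. The timer centre is (0.579, −0.175), with the pointer at about 0.83 rad. I'll move with the fingers shut and tool y along the box's x.

>>> apply_moves:
  deltas:
    - {"az": 0.14, "claw": 1}
    - {"az": 0.14, "claw": 1}
    - {"az": 0.14, "claw": 1}
    - {"az": 0.14, "claw": 1}
    - {"az": 0.14, "claw": 1}
    - {"az": 0.14, "claw": 1}
    - {"az": 0.14, "claw": 1}
    - {"az": 0.14, "claw": 1}
    - {"az": 0.14, "claw": 1}
    - {"x": -20, "y": 10, "claw": 1}
    - {"x": -36, "y": 20, "claw": 1}
    - {"x": -36, "y": 20, "claw": 1}
  squeeze: 40

```text
invalid input
```

>>> apply_moves:
  deltas:
    - {"x": -40, "y": 23}
    - {"x": -40, "y": 23}
    - {"x": -40, "y": 23}
    - {"x": -40, "y": 23}
    - {"x": -40, "y": 23}
    - {"x": -40, "y": 23}
    - {"x": -40, "y": 23}
    - {"x": -40, "y": 23}
    - {"x": -40, "y": 23}
    - {"x": -40, "y": 23}
    - {"x": -40, "y": 23}
    - {"x": -40, "y": 23}

```text
invalid input
```

>>> apply_moves:
  deltas:
    - {"x": 0, "y": 0, "z": 0, "ax": 0, "ay": 0, "az": 0.14, "claw": 1}
    - {"x": 0, "y": 0, "z": 0, "ax": 0, "ay": 0, "az": 0.14, "claw": 1}
    - {"x": 0, "y": 0, "z": 0, "ax": 0, "ay": 0, "az": 0.14, "claw": 1}
    - {"x": 0, "y": 0, "z": 0, "ax": 0, "ay": 0, "az": 0.14, "claw": 1}
    - {"x": 0, "y": 0, "z": 0, "ax": 0, "ay": 0, "az": 0.14, "claw": 1}
    - {"x": 0, "y": 0, "z": 0, "ax": 0, "ay": 0, "az": 0.14, "claw": 1}
    - {"x": 0, "y": 0, "z": 0, "ax": 0, "ay": 0, "az": 0.14, "claw": 1}
    - {"x": 0, "y": 0, "z": 0, "ax": 0, "ay": 0, "az": 0.14, "claw": 1}
    - {"x": 0, "y": 0, "z": 0, "ax": 0, "ay": 0, "az": 0.14, "claw": 1}
    - {"x": -20, "y": 10, "z": 0, "ax": 0, "ay": 0, "az": 0, "claw": 1}
    - {"x": -36, "y": 20, "z": 0, "ax": 0, "ay": 0, "az": 0, "claw": 1}
    - {"x": -36, "y": 20, "z": 0, "ax": 0, "ay": 0, "az": 0, "claw": 1}
  squeeze: 40

```text
time_s: 2.9
position: [0.2517, 0.6063, 0.248]
orientation: [[-0.035, 0.999, 0.0], [0.999, 0.035, -0.0], [-0.0, 0.0, -1.0]]
ft_force: [1.2, 0.2, 1.1]
gripper_width: -0.0002
finger_force: 0.0
```

>>> apply_moves:
  deltas:
    - {"x": -40, "y": 23, "z": 0, "ax": 0, "ay": 0, "az": 0, "claw": 1}
    - {"x": -40, "y": 23, "z": 0, "ax": 0, "ay": 0, "az": 0, "claw": 1}
    - {"x": -40, "y": 23, "z": 0, "ax": 0, "ay": 0, "az": 0, "claw": 1}
    - {"x": -40, "y": 23, "z": 0, "ax": 0, "ay": 0, "az": 0, "claw": 1}
    - {"x": -40, "y": 23, "z": 0, "ax": 0, "ay": 0, "az": 0, "claw": 1}
    - {"x": -40, "y": 23, "z": 0, "ax": 0, "ay": 0, "az": 0, "claw": 1}
    - {"x": -40, "y": 23, "z": 0, "ax": 0, "ay": 0, "az": 0, "claw": 1}
    - {"x": -40, "y": 23, "z": 0, "ax": 0, "ay": 0, "az": 0, "claw": 1}
    - {"x": -40, "y": 23, "z": 0, "ax": 0, "ay": 0, "az": 0, "claw": 1}
    - {"x": -40, "y": 23, "z": 0, "ax": 0, "ay": 0, "az": 0, "claw": 1}
    - {"x": -40, "y": 23, "z": 0, "ax": 0, "ay": 0, "az": 0, "claw": 1}
    - {"x": -40, "y": 23, "z": 0, "ax": 0, "ay": 0, "az": 0, "claw": 1}

```text
time_s: 4.1
position: [0.5444, 0.1347, 0.2486]
orientation: [[-0.033, 0.999, 0.001], [0.999, 0.033, 0.0], [0.0, 0.001, -1.0]]
ft_force: [1.1, 0.7, -0.4]
gripper_width: -0.0003
finger_force: 0.0
```

>>> apply_moves:
  deltas:
    - {"x": -38, "y": 20, "z": 0, "ax": 0, "ay": 0, "az": 0, "claw": 1}
    - {"x": -39, "y": 20, "z": 0, "ax": 0, "ay": 0, "az": 0, "claw": 1}
    - {"x": 0, "y": 0, "z": 30, "ax": 0, "ay": 0, "az": 0, "claw": 1}
    - {"x": 0, "y": 0, "z": 40, "ax": 0, "ay": 0, "az": 0, "claw": 1}
    - {"x": 0, "y": 0, "z": 30, "ax": 0, "ay": 0, "az": 0, "claw": 1}
    - {"x": 0, "y": 0, "z": 0, "ax": 0, "ay": 0, "az": 0, "claw": 1}

```text
time_s: 4.7
position: [0.5841, 0.0605, 0.1451]
orientation: [[-0.033, 0.999, -0.006], [0.999, 0.033, -0.001], [-0.001, -0.006, -1.0]]
ft_force: [-0.4, -0.1, 0.4]
gripper_width: -0.0005
finger_force: 0.0
```

>>> apply_moves:
  deltas:
    - {"x": 20, "y": 3, "z": 0, "ax": 0, "ay": 0, "az": 0, "claw": 1}
    - {"x": 12, "y": 0, "z": 0, "ax": 0, "ay": 0, "az": 0, "claw": 1}
    - {"x": 12, "y": 0, "z": -2, "ax": 0, "ay": 0, "az": 0, "claw": 1}
    - {"x": 4, "y": 0, "z": -1, "ax": 0, "ay": 0, "az": 0, "claw": 1}
    - {"x": 4, "y": 0, "z": 0, "ax": 0, "ay": 0, "az": 0, "claw": 1}
    - {"x": 4, "y": 0, "z": 0, "ax": 0, "ay": 0, "az": 0, "claw": 1}
    - {"x": 4, "y": 0, "z": 0, "ax": 0, "ay": 0, "az": 0, "claw": 1}
    - {"x": 4, "y": 0, "z": 2, "ax": 0, "ay": 0, "az": 0, "claw": 1}
    - {"x": 5, "y": 0, "z": 2, "ax": 0, "ay": 0, "az": 0, "claw": 1}
    - {"x": 4, "y": 0, "z": 2, "ax": 0, "ay": 0, "az": 0, "claw": 1}
    - {"x": 4, "y": 0, "z": 3, "ax": 0, "ay": 0, "az": 0, "claw": 1}
    - {"x": 4, "y": 0, "z": 4, "ax": 0, "ay": 0, "az": 0, "claw": 1}

```text
time_s: 5.9
position: [0.5864, 0.142, 0.138]
orientation: [[-0.033, 0.999, 0.0], [0.999, 0.033, -0.0], [-0.0, 0.0, -1.0]]
ft_force: [0.2, -1.1, 1.5]
gripper_width: 0.0002
finger_force: 0.6
```

>>> apply_moves:
  deltas:
    - {"x": 3, "y": 0, "z": 4, "ax": 0, "ay": 0, "az": 0, "claw": 1}
    - {"x": 2, "y": 0, "z": 4, "ax": 0, "ay": 0, "az": 0, "claw": 1}
    - {"x": 2, "y": 0, "z": 3, "ax": 0, "ay": 0, "az": 0, "claw": 1}
    - {"x": 0, "y": 0, "z": 0, "ax": 0, "ay": 0, "az": 0, "claw": 1}

```text
time_s: 6.3
position: [0.5859, 0.1491, 0.1267]
orientation: [[-0.033, 0.999, -0.001], [0.999, 0.033, 0.0], [0.0, -0.001, -1.0]]
ft_force: [-0.1, -0.4, -0.9]
gripper_width: 0.0
finger_force: 0.0
```

>>> apply_moves:
  deltas:
    - {"x": 0, "y": 0, "z": 2, "ax": 0, "ay": 0, "az": 0, "claw": 1}
    - {"x": 0, "y": 0, "z": 2, "ax": 0, "ay": 0, "az": 0, "claw": 1}
    - {"x": 0, "y": 0, "z": 1, "ax": 0, "ay": 0, "az": 0, "claw": 1}
    - {"x": 0, "y": 0, "z": 1, "ax": 0, "ay": 0, "az": 0, "claw": 1}
    - {"x": 0, "y": 0, "z": 0, "ax": 0, "ay": 0, "az": 0, "claw": 1}

```text
time_s: 6.8
position: [0.5861, 0.1486, 0.1212]
orientation: [[-0.033, 0.999, 0.0], [0.999, 0.033, -0.0], [-0.0, 0.0, -1.0]]
ft_force: [0.3, 0.6, -0.3]
gripper_width: -0.0002
finger_force: 0.0
```

```bash
python3 - <<'E'
from h import *
c=snap('side'); s=c['image'][200:340,200:370]
cv2.imwrite('pics/c3.png',cv2.cvtColor(cv2.resize(s,None,fx=4,fy=4,interpolation=2),cv2.COLOR_RGB2BGR))
print(telemetry.get_state()['ft_force'])
E
```

```text
[ 0.28567344 -0.12558872  0.00890065]
```

View pics/c3.png

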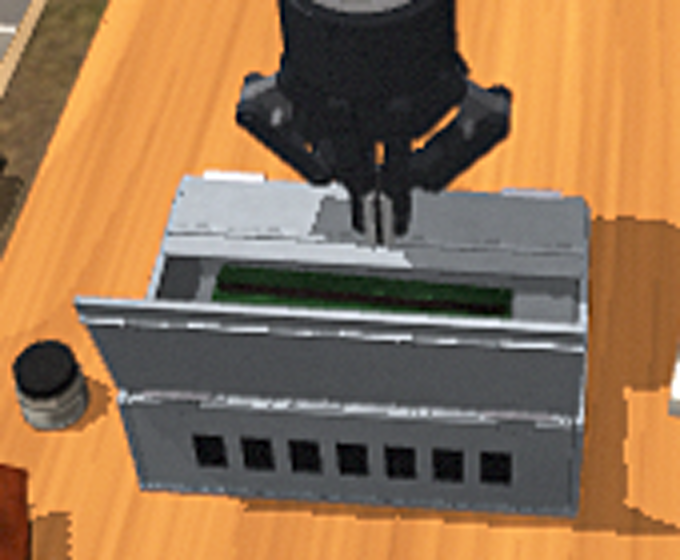

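The short flap now lies almost level over the box under the fingertips (crop ~380,235). I'll press on until there is force.

>>> apply_moves:
  deltas:
    - {"x": 0, "y": 0, "z": 1, "ax": 0, "ay": 0, "az": 0, "claw": 1}
    - {"x": 0, "y": 0, "z": 1, "ax": 0, "ay": 0, "az": 0, "claw": 1}
    - {"x": 0, "y": 0, "z": 1, "ax": 0, "ay": 0, "az": 0, "claw": 1}
    - {"x": 0, "y": 0, "z": 0, "ax": 0, "ay": 0, "az": 0, "claw": 1}

```text
time_s: 7.25
position: [0.5863, 0.1485, 0.1208]
orientation: [[-0.032, 0.999, 0.001], [0.999, 0.032, 0.001], [0.001, 0.001, -1.0]]
ft_force: [-7.3, -0.7, 28.3]
gripper_width: 0.0001
finger_force: 14.4
```

28 N with no further travel: the short flap is shut. Next, lift over the long flap to its outside.

>>> apply_moves:
  deltas:
    - {"x": 0, "y": 0, "z": -20, "ax": 0, "ay": 0, "az": 0, "claw": 1}
    - {"x": 0, "y": 0, "z": -45, "ax": 0, "ay": 0, "az": 0, "claw": 1}
    - {"x": 0, "y": 0, "z": -45, "ax": 0, "ay": 0, "az": 0, "claw": 1}
    - {"x": 0, "y": 0, "z": -35, "ax": 0, "ay": 0, "az": 0, "claw": 1}
    - {"x": 45, "y": 0, "z": 0, "ax": 0, "ay": 0, "az": 0, "claw": 1}
    - {"x": 45, "y": 0, "z": 0, "ax": 0, "ay": 0, "az": 0, "claw": 1}
    - {"x": 45, "y": 0, "z": 0, "ax": 0, "ay": 0, "az": 0, "claw": 1}
    - {"x": 45, "y": 0, "z": 0, "ax": 0, "ay": 0, "az": 0, "claw": 1}
    - {"x": 0, "y": 0, "z": 0, "ax": 0, "ay": 0, "az": 0, "claw": 1}
    - {"x": 0, "y": 5, "z": 35, "ax": 0, "ay": 0, "az": 0, "claw": 1}
    - {"x": 0, "y": 0, "z": 36, "ax": 0, "ay": 0, "az": 0, "claw": 1}
    - {"x": 0, "y": 0, "z": 0, "ax": 0, "ay": 0, "az": 0, "claw": 1}

```text
time_s: 8.45
position: [0.5827, 0.3276, 0.1879]
orientation: [[-0.033, 0.999, -0.007], [0.999, 0.033, -0.004], [-0.004, -0.007, -1.0]]
ft_force: [-0.9, -0.3, -0.0]
gripper_width: -0.0002
finger_force: 0.0
```

>>> apply_moves:
  deltas:
    - {"x": -20, "y": 0, "z": 0, "ax": 0, "ay": 0, "az": 0, "claw": 1}
    - {"x": -15, "y": 0, "z": 0, "ax": 0, "ay": 0, "az": 0, "claw": 1}
    - {"x": -8, "y": 0, "z": 0, "ax": 0, "ay": 0, "az": 0, "claw": 1}
    - {"x": -8, "y": 0, "z": 0, "ax": 0, "ay": 0, "az": 0, "claw": 1}
    - {"x": -8, "y": 0, "z": 0, "ax": 0, "ay": 0, "az": 0, "claw": 1}
    - {"x": -7, "y": 0, "z": 0, "ax": 0, "ay": 0, "az": 0, "claw": 1}
    - {"x": -6, "y": 0, "z": 0, "ax": 0, "ay": 0, "az": 0, "claw": 1}
    - {"x": -6, "y": 0, "z": 0, "ax": 0, "ay": 0, "az": 0, "claw": 1}
    - {"x": -6, "y": 0, "z": 0, "ax": 0, "ay": 0, "az": 0, "claw": 1}
    - {"x": -6, "y": 0, "z": 1, "ax": 0, "ay": 0, "az": 0, "claw": 1}
    - {"x": -6, "y": 0, "z": 1, "ax": 0, "ay": 0, "az": 0, "claw": 1}
    - {"x": -6, "y": 0, "z": 2, "ax": 0, "ay": 0, "az": 0, "claw": 1}

```text
time_s: 9.65
position: [0.5886, 0.2263, 0.1882]
orientation: [[-0.033, 0.999, 0.0], [0.999, 0.033, -0.0], [-0.0, 0.0, -1.0]]
ft_force: [-1.1, 0.2, 0.4]
gripper_width: -0.0003
finger_force: 0.3
```

>>> apply_moves:
  deltas:
    - {"x": -5, "y": 0, "z": 3, "ax": 0, "ay": 0, "az": 0, "claw": 1}
    - {"x": -5, "y": 0, "z": 3, "ax": 0, "ay": 0, "az": 0, "claw": 1}
    - {"x": -5, "y": 0, "z": 3, "ax": 0, "ay": 0, "az": 0, "claw": 1}
    - {"x": -4, "y": 0, "z": 5, "ax": 0, "ay": 0, "az": 0, "claw": 1}
    - {"x": -4, "y": 0, "z": 5, "ax": 0, "ay": 0, "az": 0, "claw": 1}
    - {"x": -4, "y": 0, "z": 4, "ax": 0, "ay": 0, "az": 0, "claw": 1}
    - {"x": -3, "y": 0, "z": 5, "ax": 0, "ay": 0, "az": 0, "claw": 1}
    - {"x": -3, "y": 0, "z": 6, "ax": 0, "ay": 0, "az": 0, "claw": 1}
    - {"x": -3, "y": 0, "z": 6, "ax": 0, "ay": 0, "az": 0, "claw": 1}
    - {"x": -2, "y": 0, "z": 5, "ax": 0, "ay": 0, "az": 0, "claw": 1}
    - {"x": -1, "y": 0, "z": 4, "ax": 0, "ay": 0, "az": 0, "claw": 1}
    - {"x": 0, "y": 0, "z": 0, "ax": 0, "ay": 0, "az": 0, "claw": 1}

```text
time_s: 10.85
position: [0.5896, 0.1876, 0.1386]
orientation: [[-0.033, 0.999, -0.001], [0.999, 0.033, -0.0], [-0.0, -0.001, -1.0]]
ft_force: [1.0, -0.7, -0.6]
gripper_width: 0.0
finger_force: 0.0
```

>>> apply_moves:
  deltas:
    - {"x": 0, "y": 0, "z": 4, "ax": 0, "ay": 0, "az": 0, "claw": 1}
    - {"x": 0, "y": 0, "z": 3, "ax": 0, "ay": 0, "az": 0, "claw": 1}
    - {"x": 0, "y": 0, "z": 2, "ax": 0, "ay": 0, "az": 0, "claw": 1}
    - {"x": 0, "y": 0, "z": 1, "ax": 0, "ay": 0, "az": 0, "claw": 1}
    - {"x": 0, "y": 0, "z": 1, "ax": 0, "ay": 0, "az": 0, "claw": 1}
    - {"x": 0, "y": 0, "z": 0, "ax": 0, "ay": 0, "az": 0, "claw": 1}

```text
time_s: 11.45
position: [0.5898, 0.1879, 0.1283]
orientation: [[-0.033, 0.999, 0.0], [0.999, 0.033, -0.0], [-0.0, 0.0, -1.0]]
ft_force: [-0.2, -0.5, -0.1]
gripper_width: -0.0003
finger_force: 0.0
```

>>> apply_moves:
  deltas:
    - {"x": 0, "y": 0, "z": 1, "ax": 0, "ay": 0, "az": 0, "claw": 1}
    - {"x": 0, "y": 0, "z": 1, "ax": 0, "ay": 0, "az": 0, "claw": 1}
    - {"x": 0, "y": 0, "z": 1, "ax": 0, "ay": 0, "az": 0, "claw": 1}
    - {"x": 0, "y": 0, "z": 0, "ax": 0, "ay": 0, "az": 0, "claw": 1}

```text
time_s: 11.85
position: [0.59, 0.1878, 0.1277]
orientation: [[-0.033, 0.999, 0.001], [0.999, 0.033, 0.002], [0.001, 0.001, -1.0]]
ft_force: [-6.8, -1.4, 25.8]
gripper_width: -0.0002
finger_force: 12.7
```

The long flap is shut (26 N). Lift and travel to the dial, opening and aligning.

>>> apply_moves:
  deltas:
    - {"x": 0, "y": 0, "z": -25, "ax": 0, "ay": 0, "az": 0, "claw": 1}
    - {"x": 0, "y": 0, "z": -40, "ax": 0, "ay": 0, "az": 0, "claw": 1}
    - {"x": 0, "y": 0, "z": -40, "ax": 0, "ay": 0, "az": 0, "claw": 1}
    - {"x": -40, "y": -3, "z": -20, "ax": 0, "ay": 0, "az": 0, "claw": 0.3}
    - {"x": -40, "y": -3, "z": 0, "ax": 0, "ay": 0, "az": 0, "claw": 0.3}
    - {"x": -40, "y": -3, "z": 0, "ax": 0, "ay": 0, "az": 0, "claw": 0.3}
    - {"x": -40, "y": -3, "z": 0, "ax": 0, "ay": 0, "az": 0, "claw": 0.3}
    - {"x": -40, "y": -3, "z": 0, "ax": 0, "ay": 0, "az": 0, "claw": 0.3}
    - {"x": -40, "y": -3, "z": 0, "ax": 0, "ay": 0, "az": 0, "claw": 0.3}
    - {"x": -40, "y": -3, "z": 0, "ax": 0, "ay": 0, "az": 0, "claw": 0.3}
    - {"x": -40, "y": -2, "z": 0, "ax": 0, "ay": 0, "az": 0, "claw": 0.3}
    - {"x": -40, "y": -2, "z": 0, "ax": 0, "ay": 0, "az": 0, "claw": 0.3}

```text
time_s: 13.05
position: [0.5765, -0.1743, 0.2505]
orientation: [[-0.033, 0.999, 0.0], [0.999, 0.033, 0.0], [0.0, 0.0, -1.0]]
ft_force: [1.1, -0.3, 1.0]
gripper_width: 0.0597
finger_force: 0.0
```

>>> apply_moves:
  deltas:
    - {"x": 0, "y": 0, "z": 0, "ax": 0, "ay": 0, "az": 0.13, "claw": 0.3}
    - {"x": 0, "y": 0, "z": 0, "ax": 0, "ay": 0, "az": 0.13, "claw": 0.3}
    - {"x": 0, "y": 0, "z": 0, "ax": 0, "ay": 0, "az": 0.13, "claw": 0.3}
    - {"x": 0, "y": 0, "z": 0, "ax": 0, "ay": 0, "az": 0.13, "claw": 0.3}
    - {"x": 0, "y": 0, "z": 0, "ax": 0, "ay": 0, "az": 0.13, "claw": 0.3}
    - {"x": 0, "y": 0, "z": 0, "ax": 0, "ay": 0, "az": 0.12, "claw": 0.3}
    - {"x": 0, "y": 0, "z": 0, "ax": 0, "ay": 0, "az": 0, "claw": 0.3}
    - {"x": 0, "y": 0, "z": 0, "ax": 0, "ay": 0, "az": 0, "claw": 0.3}

```text
time_s: 13.85
position: [0.5768, -0.1726, 0.2503]
orientation: [[0.669, 0.743, -0.0], [0.743, -0.669, -0.0], [-0.0, 0.0, -1.0]]
ft_force: [-0.2, 0.5, -0.8]
gripper_width: 0.0601
finger_force: 0.0
```

```bash
python3 - <<'E'
from h import *
np.set_printoptions(precision=4,suppress=True)
c=snap('side'); t=snap('top')
f=lambda im,x,y,w_,h_,k: cv2.resize(im[y:y+h_,x:x+w_],None,fx=k,fy=k,interpolation=cv2.INTER_CUBIC)
o=np.zeros((600,800,3),np.uint8)
o[:600,:400]=f(c['image'],270,130,80,120,5); o[:300,410:790]=f(c['image'],215,220,152,120,2.5); o[310:600,410:800]=f(t['image'],170,130,195,145,2)[:290,:390]
cv2.imwrite('pics/c4.png',cv2.cvtColor(o,cv2.COLOR_RGB2BGR))
s=telemetry.get_state(); print(s['time_s'],s['position'],s['orientation'],s['joint_pos'],s['gripper_width'])
for P in ([.579,-.175,.108],[.579+.023*np.cos(.83),-.175+.023*np.sin(.83),.108],[.579-.023*np.cos(.83),-.175-.023*np.sin(.83),.108]):
  print((proj(c,np.array(P))[0]-[270,130])*5)
E
```

```text
13.95 [ 0.5768 -0.1727  0.2503] [[ 0.67    0.7424  0.0001]
 [ 0.7424 -0.67    0.0001]
 [ 0.0002  0.     -1.    ]] [-0.2111  0.5081  0.6081  1.9134 -0.3838  0.8371 -0.1348] 0.059575353130168804
[233.2199 142.6832]
[198.9803 160.4938]
[266.6757 125.2804]
```

View pics/c4.png

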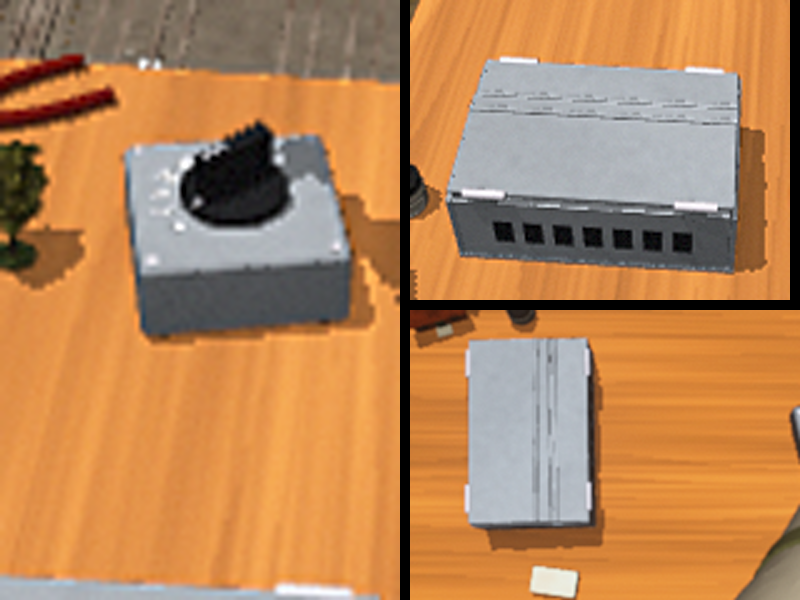

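The box is fully closed with the long flap over the short one (top crop ~540,430). The dial bar runs (195,165)–(265,125) in the crop, matching the predicted pose. Descend and grip.

>>> apply_moves:
  deltas:
    - {"x": 0, "y": 3, "z": 40, "ax": 0, "ay": 0, "az": 0, "claw": 0.3}
    - {"x": 0, "y": 0, "z": 40, "ax": 0, "ay": 0, "az": 0, "claw": 0.3}
    - {"x": 0, "y": 0, "z": 35, "ax": 0, "ay": 0, "az": 0, "claw": 0.3}
    - {"x": 0, "y": 0, "z": 20, "ax": 0, "ay": 0, "az": 0, "claw": 0.3}
    - {"x": 0, "y": 0, "z": 13, "ax": 0, "ay": 0, "az": 0, "claw": 0.3}
    - {"x": 0, "y": 0, "z": 0, "ax": 0, "ay": 0, "az": 0, "claw": 0.3}

```text
time_s: 14.55
position: [0.5784, -0.1748, 0.1011]
orientation: [[0.672, 0.741, -0.002], [0.741, -0.672, 0.001], [-0.001, -0.002, -1.0]]
ft_force: [-0.5, 0.3, 0.6]
gripper_width: 0.0599
finger_force: 0.0
```

>>> apply_moves:
  deltas:
    - {"x": 0, "y": 0, "z": 0, "ax": 0, "ay": 0, "az": 0, "claw": 1}
    - {"x": 0, "y": 0, "z": 0, "ax": 0, "ay": 0, "az": 0, "claw": 1}
    - {"x": 0, "y": 0, "z": 0, "ax": 0, "ay": 0, "az": 0, "claw": 1}
    - {"x": 0, "y": 0, "z": 0, "ax": 0, "ay": 0, "az": 0, "claw": 1}
    - {"x": 0, "y": 0, "z": 0, "ax": 0, "ay": 0, "az": 0, "claw": 1}
    - {"x": 0, "y": 0, "z": 0, "ax": 0, "ay": 0, "az": 0, "claw": 1}
  squeeze: 60

```text
time_s: 15.15
position: [0.5819, -0.177, 0.104]
orientation: [[0.673, 0.74, 0.007], [0.74, -0.673, -0.004], [0.002, 0.008, -1.0]]
ft_force: [6.4, -5.9, -0.3]
gripper_width: 0.0108
finger_force: 60.3
```

>>> apply_moves:
  deltas:
    - {"x": 0, "y": 2, "z": -1, "ax": 0, "ay": 0, "az": 0, "claw": 1}
    - {"x": 0, "y": 2, "z": -1, "ax": 0, "ay": 0, "az": 0, "claw": 1}
    - {"x": 0, "y": 0, "z": 0, "ax": 0, "ay": 0, "az": 0, "claw": 1}
    - {"x": 0, "y": 0, "z": 0, "ax": 0, "ay": 0, "az": 0, "claw": 1}

```text
time_s: 15.55
position: [0.5821, -0.1772, 0.1041]
orientation: [[0.672, 0.741, 0.0], [0.741, -0.672, 0.0], [0.0, -0.0, -1.0]]
ft_force: [4.4, -0.8, -11.0]
gripper_width: 0.0104
finger_force: 59.1
```

```bash
python3 - <<'E'
from h import *
s=telemetry.get_state(); print(s['time_s'],s['position'],s['ft_force'],s['torque'],s['joint_pos'],s['gripper_width'])
E
```

```text
15.55 [ 0.58206859 -0.17718486  0.10411605] [  4.42096445  -0.83452182 -11.03806179] [-0.04940426 -0.66555518 -0.21546242] [-0.08715502  0.69416112  0.44626642  2.00394313 -0.54524454  0.56162171
  0.00279821] 0.01036077124765109
```

>>> apply_moves:
  deltas:
    - {"x": 0, "y": 0, "z": 1, "ax": 0, "ay": 0, "az": 0, "claw": 1}
    - {"x": 0, "y": 0, "z": 1, "ax": 0, "ay": 0, "az": 0, "claw": 1}
    - {"x": 0, "y": 0, "z": 0, "ax": 0, "ay": 0, "az": 0.08, "claw": 1}
    - {"x": 0, "y": 0, "z": 0, "ax": 0, "ay": 0, "az": 0.08, "claw": 1}
    - {"x": 0, "y": 0, "z": 0, "ax": 0, "ay": 0, "az": 0.08, "claw": 1}
    - {"x": 0, "y": 0, "z": 0, "ax": 0, "ay": 0, "az": 0.08, "claw": 1}
    - {"x": 0, "y": 0, "z": 0, "ax": 0, "ay": 0, "az": 0.08, "claw": 1}
    - {"x": 0, "y": 0, "z": 0, "ax": 0, "ay": 0, "az": 0, "claw": 1}
  squeeze: 80

```text
time_s: 16.35
position: [0.5825, -0.1776, 0.104]
orientation: [[0.908, 0.418, 0.002], [0.418, -0.908, 0.0], [0.002, 0.001, -1.0]]
ft_force: [-1.2, 1.4, 11.0]
gripper_width: 0.0099
finger_force: 84.7
```

>>> apply_moves:
  deltas:
    - {"x": 0, "y": 0, "z": -1, "ax": 0, "ay": 0, "az": 0.08, "claw": 1}
    - {"x": 0, "y": 0, "z": 0, "ax": 0, "ay": 0, "az": 0.08, "claw": 1}
    - {"x": 0, "y": 0, "z": 0, "ax": 0, "ay": 0, "az": 0.08, "claw": 1}
    - {"x": 0, "y": 0, "z": 0, "ax": 0, "ay": 0, "az": 0.08, "claw": 1}
    - {"x": 0, "y": 0, "z": 0, "ax": 0, "ay": 0, "az": 0.08, "claw": 1}
    - {"x": 0, "y": 0, "z": 0, "ax": 0, "ay": 0, "az": 0, "claw": 1}

```text
time_s: 16.95
position: [0.5827, -0.1781, 0.1041]
orientation: [[0.999, 0.033, 0.002], [0.033, -0.999, -0.001], [0.002, 0.001, -1.0]]
ft_force: [2.8, -1.5, 0.2]
gripper_width: 0.0102
finger_force: 83.2
```

>>> apply_moves:
  deltas:
    - {"x": 0, "y": 0, "z": 0, "ax": 0, "ay": 0, "az": 0.08, "claw": 1}
    - {"x": 0, "y": 0, "z": 0, "ax": 0, "ay": 0, "az": 0.08, "claw": 1}
    - {"x": 0, "y": 0, "z": 0, "ax": 0, "ay": 0, "az": 0.08, "claw": 1}
    - {"x": 0, "y": 0, "z": 0, "ax": 0, "ay": 0, "az": 0.08, "claw": 1}
    - {"x": 0, "y": 0, "z": 0, "ax": 0, "ay": 0, "az": 0.06, "claw": 1}
    - {"x": 0, "y": 0, "z": 0, "ax": 0, "ay": 0, "az": 0.02, "claw": 1}
    - {"x": 0, "y": 0, "z": 0, "ax": 0, "ay": 0, "az": 0, "claw": 1}
    - {"x": 0, "y": 0, "z": 0, "ax": 0, "ay": 0, "az": 0, "claw": 1}

```text
time_s: 17.75
position: [0.5826, -0.1786, 0.1041]
orientation: [[0.935, -0.356, 0.002], [-0.356, -0.935, -0.002], [0.002, 0.001, -1.0]]
ft_force: [2.0, -4.3, 1.1]
gripper_width: 0.0099
finger_force: 83.3
```

```bash
python3 - <<'E'
from h import *
f=lambda im,x,y,w_,h_,k: cv2.resize(im[y:y+h_,x:x+w_],None,fx=k,fy=k,interpolation=cv2.INTER_CUBIC)
c=snap('side')
o=f(c['image'],265,80,110,125,4.8)
cv2.imwrite('pics/c5.png',cv2.cvtColor(o,cv2.COLOR_RGB2BGR))
s=telemetry.get_state(); R=s['orientation']; print(s['time_s'],s['position'],np.arctan2(R[1,0],R[0,0]),s['ft_force'],s['torque'],s['joint_pos'],s['gripper_width'])
E
```

```text
17.8 [ 0.58257546 -0.1786477   0.10408878] -0.36388290005914553 [ 3.31724736 -5.06739899  1.53624586] [-0.84124132 -0.67265793  0.11279302] [-0.27312387  0.794011    0.77588187  2.01499354 -0.87981792  0.70365145
 -0.86187004] 0.010135588005018188
```

View pics/c5.png

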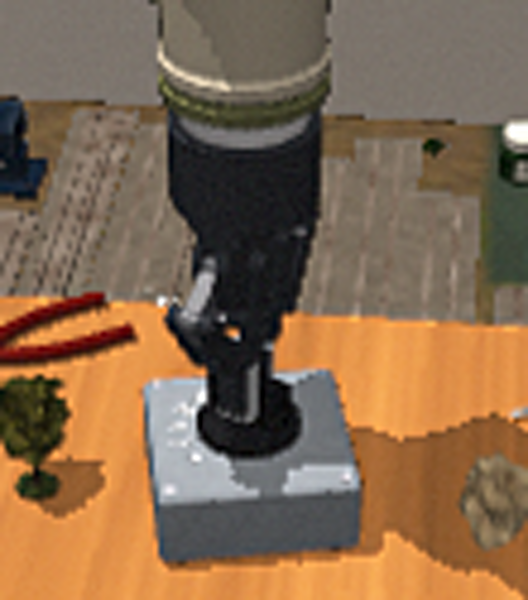

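The fingers hold the bar on the dial, turned about 1.20 rad. The wrist feels about 0.11 N m of return torque, which matches the third click, so I'm handing in.

```bash
python3 -c "
from cell import job; print(job.finish_job())"
```

```text
the job is handed in; nothing more can be done
None
```

I closed the short flap and then the long flap over it, and handed the job in at about 18 s with the gripper still holding the dial at about 1.2 rad, the third click. The dial angle comes from the tool's rotation and the spring torque at the wrist, because the gripper hid the pointer from the cameras.

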